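# Rock the pendulum angle gauge on the uneven stud until it reads the mark

### The arm

A 6-joint arm with a two-finger parallel gripper is mounted at the origin on the work surface. World frame = base frame: x ahead of the robot, y to its left, z up, the work surface at z = 0. Lengths are in mm, angles in rad, forces in N, time in s.
With the tool pointing down it reaches from about 350 to 975 mm from the base axis. Payload 7.1 kg.
Tool frame: the origin (TCP) lies midway between the tips of the shut fingers; the grasp point (between the pads) lies ctrl.grip_point_offset behind it (ctrl.grip_point_offset is the distance from the TCP to the grasp point, in mm); z points along the fingers, y is the line along which they close (so a half turn about z gives the same grasp; the last joint's range is limited). The gripper opens to 88 mm and grips with 3 to 60 N. Pads are 20 mm wide; open, the fingers measure 115 mm over their backs; the gripper's body (75 mm by 178 mm) begins 61 mm behind the grasp point.
Start: joints at [-1.238, 0.423, 1.63, -0, 1.089, -0.019], TCP at [215.384, -586.698, 222.675] pointing down, gripper open.
Joint ranges: [-3, 3], [-0.9, 2.11], [0.09, 2.58], [-1.31, 4.45], [0.11, 2.69], [-2.54, 2.54]. Speed limits (rad/s): [2.39, 2.39, 3.01, 3.14, 3.14, 3.14].

### API

Orientations are given as a rotation vector (axis times angle).
In Python, from workcell import ctrl, get_image, close_job, finder gives the robot as it stands.
- The arm moves only by the tool servo_tool, never from a script. Its argument "deltas" is a list of rows, each a list of 2 entries, a list of its own where there are three numbers: the shift along the tool's x, y, z in mm, then the turn, a rotation vector about the tool's x, y, z in rad. A call has 1 to 5 rows; each row is the pose to reach, as a shift and turn from the pose commanded when the call began, along the tool's axes at that moment; what a row does not reach only later rows make up. A row lasts 1/12 s, in which the tool goes at most 41.7 mm and 7.16 degrees, less where a joint would pass 70% of its speed; a pose out of reach is approached as far as the arm can. A call with a gripper value outside its range is refused whole. "grip" is the closure, from -1 (fully open) to 1 (shut), so that 0 is half open, set as the call begins (left out, the last holds). The fingers move at their own pace and stop on an object; the grip force is fixed at half the most. Time passes only in rows, so rows that repeat a pose let the fingers close. It gives the time, the measured TCP pose, the force, the opening and the grip force at its end, in the units of the state.
- ctrl.get_obs(): the state, without advancing time (a new reading comes with each control period).
- get_image(name): name is "scene" or "side" or "wrist"; returns a dict with "frame" (384x512x3 uint8, blue, green, red), "depth" (384x512 float32, mm along the optical axis (not along the pixel's ray), 0 where there is no reading), "K" (3x3 intrinsics, pixels), "dist" ([k1, k2, p1, p2, k3] as OpenCV has them; the pictures are not rectified), "pose" (4x4, takes a point from camera to world coordinates). Camera axes: x right, y down, z forward; pixel columns grow to the right and rows downward; lengths in mm; the calibration is good to about 2 mm. A picture is of the moment at which its call begins.
- close_job(): hands the job in; it is judged then, once.
Trained networks look in a picture, given as the dict that the camera call returned (one of the last four; its "shot" number tells which), for a name from the list of things; names that differ only in an ending like _2 or _b are one class to them, and where a whole thing is asked for, a point or a joint stands for the part that bears it (a point fixed in the world has none). Each returns a list of dicts, best first, with "score" (0 to 1); they miss things now and then, are a little off and sometimes report something else, mostly with a low value. They report only what shows in the picture. A call takes as long as a camera call. They do not tell look-alikes from the thing itself.
- finder.search_frame(query, picture): "rect" ([centre column, centre row, width, height] as shares, 0 to 1, of the picture: columns of its width, rows of its height, round what is visible of it).
- finder.silhouettes(query, picture): "mask" (384x512 bool, what is visible of it) and "rect" ([centre column, centre row, width, height] as shares, 0 to 1, of the picture: columns of its width, rows of its height, round what is visible of it).
The state is a dict: "t": time; "qpos": joint angles; "qvel": joint speeds; "joint_torque": joint torques, N m; "ee_pos": TCP position; "orientation": TCP orientation; "ft_force": force on the tool from outside, world axes, zero at the start; "moment": the same for the moment, N m; "width": finger opening in mm; "grasp_force": force on a finger pad.
Only numpy, scipy, OpenCV 4.12 (cv2) and the standard library are available. Lean on these libraries where they do the work, as an engineer would, in place of code of your own. Each camera call takes 0.05 s, during which the arm holds its last target. There are 200 camera calls.

### The job

Pick up the angle gauge by the grip on its top, turn it so that its dial faces the same way as the notched side of the stud block, and set the middle of its foot level on the block's rounded ridge. Then rock the gauge sideways on the ridge until its swinging pointer settles on the mark tab inside the dial, and finish while holding it there: still gripped, its foot pressed on the ridge, carried by nothing else. Leave everything else on the bench where it is.

Things in the scene. Friction and masses are not known exactly. Their poses are not given: they have to be found in the camera images.
- gauge: Loose pendulum angle gauge, about 0.45 kg, standing on its foot. Origin: centre of the foot's underside. +x points out of the dial (the way it faces), y along the foot, z up. Aluminium foot 46 (x) by 110 (y) by 10 mm; on it a round dark housing, 124 mm across, x -12 to +14 mm, centre 72 mm up, with a white dial under a clear window; on top a black grip.
- gauge_grip (a point): Where to grip: middle of the free black grip on top, 157 mm above the foot's underside. The grip is 28 (x) by 28 (y) mm and stands from z 134 to 180 mm.
- gauge_front (a point): A point 40 mm ahead of the gauge's origin, on the side that the dial faces.
- pointer (a joint): Swinging pointer: thin black needle 58 mm long with a round bob, pivoted at the dial's centre, settling about 1 s after a move. Angle (rad) about the gauge's +x: 0 towards the middle of the foot, positive when its tip is towards the gauge's +y. It hangs plumb: when the gauge is turned by an angle a about its own +x axis, the pointer reads -a.
- mark (a joint): Mark: a black tab 6 mm wide, 13 mm long, inside the dial behind the path of the pointer's tip; preset, stiff, always on the gauge's +y side of the middle. Angle (rad) measured as for the pointer: 0.20 to 0.42. The pointer is on the mark when both angles agree.
- pointer_tip (a point): Tip of the pointer, 52 mm from its pivot.
- mark_tip (a point): Middle of the end of the mark tab, 52 mm from the same pivot.
- stud: Wooden stud block screwed to the bench: base 110 (x) by 130 (y) by 20 mm. Origin: centre of its underside, z up. A ridge along x, 28 mm wide, from x -49 to +25 mm, has a half-round top of radius 14 mm, axis 48 mm up, crest 62 mm up. A dark strip makes the +y shoulder 28 mm high (the other 20). The +x side is the notched side.
- stud_ridge (a point): Point on the crest of the ridge, above the block's origin, 62 mm up.
- stud_notch (a point): Middle of the square notch (26 wide, 25 mm deep) in the edge of the base, 42.5 mm along +x from the block's origin, 20 mm up.
- offcut: Loose joist offcut, 95 by 45 by 34 mm, lying; origin under its centre. Leave alone.
- tape: Cardboard tape core, 84 mm in diameter, 24 mm high; origin under its centre. Leave alone.
- squeegee: Grey plastic squeegee, 70 by 100 by 12 mm; origin under its centre. Leave alone.
- spray: White bottle, 64 mm in diameter, 160 mm tall; origin under its centre. Leave alone.
- driver: Screwdriver with black handle, lying; leave alone.
- tub: Grey plastic cup, 90 mm wide, 60 mm high; leave alone.
- mallet: Hammer with wooden handle, lying; leave alone.
There are look-alikes about, which are no part of the job. There is more than one size of the gauge; the job needs the middle-sized.

How it is judged (in metres and radians):
On the way, in this order (a step that is already met when the one before it is completed fails the run):
1. the gauge is lifted clear in the gripper (contact force between gauge and the fingers above 2 N and height (world z) of gauge above 0.03 m and contact force between gauge and stud below 0.05 N), for 0.2 s.
2. the gauge, gripped, stands level on the ridge, its dial facing as the notched side does (contact force between gauge and the fingers above 2 N and contact force between gauge and stud above 0.3 N and x of gauge in the frame of stud between -0.025 and 0.025 m and y of gauge in the frame of stud between -0.03 and 0.03 m and x of gauge_front in the frame of stud above 0.005 m and z of gauge in the frame of stud between 0.045 and 0.085 m and angle between the x axis of gauge and the x axis of stud, either way round below 0.25 rad and angle between gauge's own z axis and vertical below 0.1 rad), for 0.2 s.
3. rocked on the ridge, the pointer has settled on the mark (contact force between gauge and the fingers above 2 N and contact force between gauge and stud above 0.3 N and x of gauge in the frame of stud between -0.025 and 0.025 m and y of gauge in the frame of stud between -0.03 and 0.03 m and x of gauge_front in the frame of stud above 0.005 m and z of gauge in the frame of stud between 0.045 and 0.085 m and angle between the x axis of gauge and the x axis of stud, either way round below 0.25 rad and angle between the z axis of pointer_tip and the z axis of mark_tip, either way round below 0.06 rad and angle between gauge's own z axis and vertical above 0.12 rad and velocity of joint pointer between -0.25 and 0.25 rad/s and linear speed of gauge below 0.02 m/s), for 0.4 s.
At the end, for the whole second after the job is handed in: Gauge gripped and still, carried by nothing but fingers and ridge; foot touching the ridge (over 0.3 N), its middle within 25 mm along and 30 mm across of the block's middle; dial facing as the notched side within 0.25 rad; pointer at rest within 0.06 rad of the mark (all of step 3 and contact force between gauge and offcut below 0.1 N and contact force between gauge and tape below 0.1 N and contact force between gauge and squeegee below 0.1 N and contact force between gauge and spray below 0.1 N and contact force between gauge and driver below 0.1 N and contact force between gauge and tub below 0.1 N and contact force between gauge and mallet below 0.1 N); the arm keeps its last pose, push and grip.
It fails at once if something else on the bench is moved by more than 30 mm (distance of any of offcut, tape, squeegee, spray, driver, tub, mallet from where it was at the start of the episode above 0.03 m).
It also fails if it takes over 42 s, if anything falls off the work surface, if the arm or the gripper's body presses on something with over 40 N, if the wrist force passes 120 N, or if a joint passes its speed limit or range.

## Working session

There is one attempt and no reset: what is moved stays moved. The work goes in short steps, Python scripts to look and compute and a tool call to move; the robot and the scene stay as the last step left them, time stands still between calls to the robot, and variables do not carry over. Pictures are saved under pics/ and viewed, at most 10 in all, crops included, and the job is handed in when it is done.

Besides the shell and the picture viewer there is one more tool, called after "Request:" by a JSON object that holds its "name" and its "arguments". servo_tool: Moves the arm, as the interface text tells. Its arguments: {"type":"object","properties":{"deltas":{"type":"array","items":{"type":"array"}},"grip":{"type":"number"}},"required":["deltas"]}

```bash
ls; mkdir -p pics; cat > h.py <<'E'
import numpy as np, cv2
from workcell import ctrl, get_image, close_job, finder
def pts(im, mask):
    v,u=np.where(mask & (im["depth"]>0)); d=im["depth"][v,u]
    n=cv2.undistortPoints(np.stack([u,v],1).astype(np.float64)[:,None],np.array(im["K"]),np.array(im["dist"]))[:,0]
    c=np.c_[n*d[:,None],d]; P=np.array(im["pose"]); return c@P[:3,:3].T+P[:3,3], np.stack([u,v],1)
def proj(im,p):
    P=np.linalg.inv(np.array(im["pose"])); r=cv2.Rodrigues(P[:3,:3])[0]
    return cv2.projectPoints(np.atleast_2d(p).astype(float),r,P[:3,3],np.array(im["K"]),np.array(im["dist"]))[0][:,0]
E
python3 - <<'E'
from h import *
o=ctrl.get_obs(); print({k:np.round(v,3).tolist() for k,v in o.items()}, ctrl.grip_point_offset)
ims={n:get_image(n) for n in("scene","side","wrist")}
for n,im in ims.items():
    for q in("gauge","stud"):
        for s in finder.silhouettes(q,im)[:5]:
            p,uv=pts(im,s["mask"])
            if len(p)<20: continue
            print(n,q,round(s["score"],2),np.round(np.array(s["rect"])*[512,384,512,384]).astype(int).tolist(),np.percentile(p,[2,50,98],axis=0).round().astype(int).tolist())
cv2.imwrite("pics/a.png",np.hstack([ims["scene"]["frame"],ims["side"]["frame"]])[:, :][:,:512])
c=np.hstack([ims["scene"]["frame"],ims["side"]["frame"]]); cv2.imwrite("pics/a.png",cv2.resize(c,(800,300),interpolation=cv2.INTER_AREA))
E
```

```text
pics
{'t': 0.0, 'qpos': [-1.238, 0.424, 1.631, 0.0, 1.089, -0.019], 'qvel': [-0.0, -0.001, -0.001, -0.001, -0.001, 0.0], 'joint_torque': [0.001, -54.463, -27.366, 0.064, 0.023, -0.0], 'ee_pos': [215.2, -586.17, 221.891], 'orientation': [-3.092, -0.549, 0.0], 'ft_force': [0.569, -0.342, 0.436], 'moment': [-0.001, 0.039, 0.004], 'grasp_force': 0.0, 'width': 87.743} 18.700000000000003
scene gauge 0.98 [316, 206, 42, 65] [[474, 91, 5], [493, 151, 83], [508, 202, 179]]
scene gauge 0.97 [319, 254, 35, 47] [[590, 188, 0], [618, 228, 59], [638, 264, 130]]
scene gauge 0.64 [345, 170, 56, 83] [[304, 75, 1], [342, 157, 110], [356, 222, 237]]
scene stud 0.67 [199, 196, 53, 43] [[526, -277, -1], [592, -190, 21], [642, -135, 62]]
side gauge 0.92 [263, 249, 54, 99] [[296, 75, 4], [312, 165, 112], [348, 227, 237]]
side gauge 0.78 [221, 230, 45, 72] [[454, 97, 1], [472, 158, 78], [505, 204, 179]]
side gauge 0.6 [292, 137, 25, 24] [[592, -440, 4], [631, -390, 38], [673, -355, 60]]
side gauge 0.59 [161, 233, 19, 48] [[581, 194, 4], [600, 237, 63], [620, 268, 131]]
side stud 0.64 [239, 206, 29, 26] [[490, -34, -1], [528, -12, 19], [567, 30, 27]]
```

View pics/a.png

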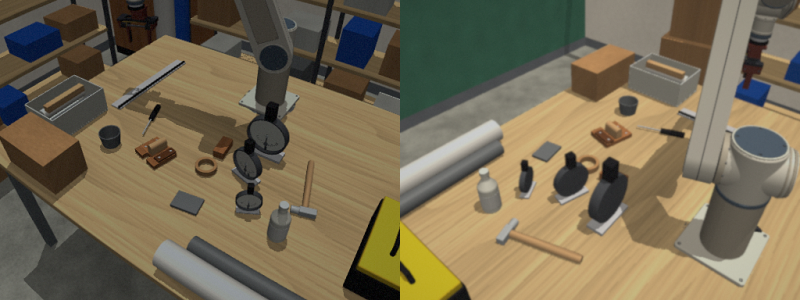

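The left strip is the scene camera and the right strip is the side camera. The scene camera shows three gauges, at (345,170), (316,206) and (319,254). Their heights are 237, 179 and 130 mm, so the middle one (316,206), 180 mm tall as described, is the target. I'll confirm it and the stud in an enlarged crop.

```bash
python3 - <<'E'
from h import *
im=get_image("scene"); np.savez("scene.npz",**{k:np.array(v) for k,v in im.items()})
f=im["frame"]
a=cv2.resize(f[150:240,160:250],(400,400),interpolation=cv2.INTER_CUBIC); b=cv2.resize(f[165:255,270:360],(400,400),interpolation=cv2.INTER_CUBIC)
cv2.imwrite("pics/b.png",np.hstack([a,b]))
m=np.zeros(f.shape[:2],bool); m[165:230,165:235]=1
p,uv=pts(im,m)
for lo,hi in((16,24),(25,31),(45,70)):
    s=(p[:,2]>lo)&(p[:,2]<hi); q=p[s]
    print(lo,hi,s.sum(), np.percentile(q,[2,50,98],axis=0).round().tolist())
    if lo==45:
        c=q.mean(0); print(c, np.linalg.svd(q[:,:2]-c[:2],full_matrices=False)[1:])
# topdown map
g=np.zeros((220,240),np.float32); 
s=(p[:,0]>480)&(p[:,0]<700)&(p[:,1]>-320)&(p[:,1]<-80)
for x,y,z in p[s]: cv2.circle(g,(int(y+320),int(x-480)),1,float(z),-1)
np.save("g.npy",g)
cv2.imwrite("pics/c.png",cv2.resize(cv2.applyColorMap(np.clip(g*3.5,0,255).astype(np.uint8),cv2.COLORMAP_JET),None,fx=2.5,fy=2.5,interpolation=0))
E
```

```text
16 24 531 [[518.0, -277.0, 16.0], [599.0, -200.0, 20.0], [643.0, -136.0, 24.0]]
25 31 226 [[539.0, -213.0, 25.0], [581.0, -160.0, 28.0], [619.0, -137.0, 31.0]]
45 70 208 [[533.0, -219.0, 46.0], [573.0, -198.0, 57.0], [605.0, -183.0, 65.0]]
[ 571.67283782 -198.54050526   56.43726122] (array([330.26468097, 101.99220822]), array([[ 0.96012055, -0.27958634],
       [ 0.27958634,  0.96012055]]))
```

View pics/b.png

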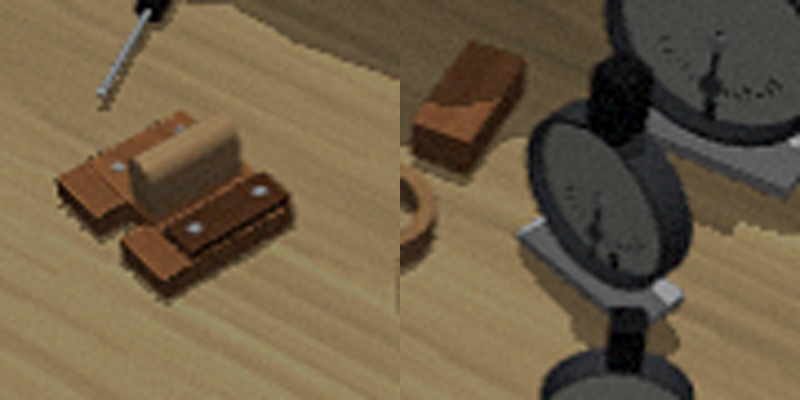

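View pics/c.png

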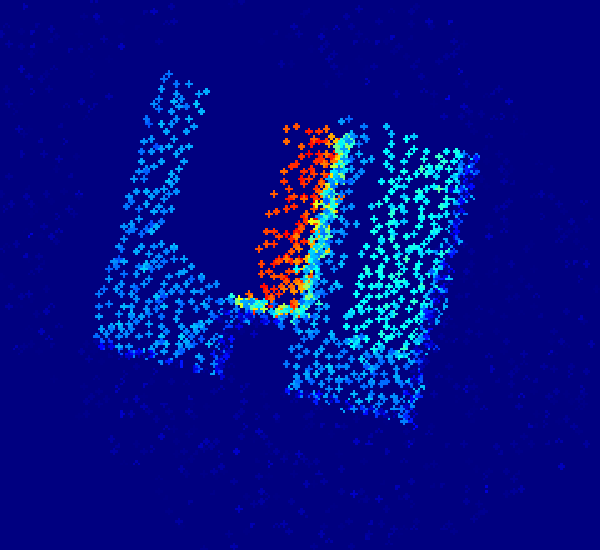

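The crops show the stud with its notch at the lower left (crop pixel 120,225, facing away from the robot) and the dark strip on +y. The middle gauge's dial faces the camera at lower left, and its needle is at about (595,235). Next I fit both poses to the depth data.

```bash
cat >> h.py <<'E'
from scipy.optimize import least_squares
def box(p,lo,hi):
    lo,hi=np.array(lo),np.array(hi); q=np.abs(p-(lo+hi)/2)-(hi-lo)/2
    return np.linalg.norm(np.maximum(q,0),axis=1)+np.minimum(q.max(1),0)
def cyl(p,c,r,lo,hi): # axis x
    q=np.c_[np.hypot(p[:,1]-c[0],p[:,2]-c[1])-r, np.abs(p[:,0]-(lo+hi)/2)-(hi-lo)/2]
    return np.linalg.norm(np.maximum(q,0),axis=1)+np.minimum(q.max(1),0)
def gauge(p): return np.min([box(p,[-23,-55,0],[23,55,10]),cyl(p,(0,72),62,-12,14),box(p,[-14,-14,134],[14,14,180])],axis=0)
def stud(p): return np.min([box(p,[-55,-65,0],[29.5,65,20]),box(p,[29,-65,0],[55,-13,20]),box(p,[29,13,0],[55,65,20]),box(p,[-55,25,0],[30,65,28]),box(p,[-49,-14,0],[25,14,48]),cyl(p,(0,48),14,-49,25)],axis=0)
def fit(p,sdf,x0):
    def loc(v,p):
        c,s=np.cos(v[2]),np.sin(v[2]); d=p-[v[0],v[1],0]; return np.c_[c*d[:,0]+s*d[:,1],-s*d[:,0]+c*d[:,1],d[:,2]]
    r=least_squares(lambda v:sdf(loc(v,p)),x0,loss="soft_l1",f_scale=2,x_scale=[1,1,.02])
    return r.x.round(3), np.median(np.abs(r.fun)).round(2), len(p)
E
python3 - <<'E'
from h import *
al={}
for n in("scene","side"):
    im=get_image(n); print(n,np.array(im["pose"])[:3,3].round(),np.array(im["pose"])[:3,2].round(2),np.array(im["K"])[0,0])
    p,_=pts(im,np.ones((384,512),bool)); al[n]=p
al["both"]=np.vstack([al["scene"],al["side"]])
for n,p in al.items():
    g=p[(p[:,0]>440)&(p[:,0]<545)&(p[:,1]>75)&(p[:,1]<220)&(p[:,2]>4)]
    for y0 in(0,-.3,.3,): print(n,"gauge",*fit(g,gauge,[488,150,y0]))
    s=p[(np.hypot(p[:,0]-582,p[:,1]+205)<90)&(p[:,2]>4)]
    print(n,"stud",*fit(s,stud,[581,-204,-.26]))
E
```

```text
scene [1297.  520.  988.] [-0.6  -0.42 -0.68] 456.9021073466593
side [-112.  766.  898.] [ 0.48 -0.61 -0.62] 461.38774631186794
scene gauge [ 4.7985e+02  1.4314e+02 -2.7000e-01] 1.02 1526
scene gauge [ 4.7985e+02  1.4314e+02 -2.7000e-01] 1.02 1526
scene gauge [4.90738e+02 1.42605e+02 5.90000e-02] 3.25 1526
scene stud [ 5.78879e+02 -2.07204e+02 -2.47000e-01] 1.25 1275
side gauge [ 4.81103e+02  1.45943e+02 -2.61000e-01] 0.96 1992
side gauge [ 4.81105e+02  1.45934e+02 -2.61000e-01] 0.96 1992
side gauge [ 4.81105e+02  1.45943e+02 -2.61000e-01] 0.96 1992
side stud [ 5.80678e+02 -2.05551e+02 -2.47000e-01] 1.21 1032
both gauge [ 4.80559e+02  1.44670e+02 -2.64000e-01] 1.08 3518
both gauge [ 4.80559e+02  1.44670e+02 -2.64000e-01] 1.08 3518
both gauge [ 4.80559e+02  1.44670e+02 -2.64000e-01] 1.08 3518
both stud [ 5.79726e+02 -2.06538e+02 -2.48000e-01] 1.27 2307
```

```bash
cat >> h.py <<'E'
from scipy.spatial.transform import Rotation as R
def tool():
    o=ctrl.get_obs(); T=np.eye(4); T[:3,:3]=R.from_rotvec(o["orientation"]).as_matrix(); T[:3,3]=o["ee_pos"]; return T
def delta(pos,Rm,T=None):
    T=tool() if T is None else T
    return (T[:3,:3].T@(np.array(pos)-T[:3,3])).round(1), R.from_matrix(T[:3,:3].T@Rm).as_rotvec().round(3)
E
python3 - <<'E'
from h import *
T=tool(); im=get_image("wrist"); W=np.linalg.inv(T)@np.array(im["pose"]); np.save("W.npy",W); print(T.round(3)); print(W.round(3)); print(im["K"])
yaw=-.264
c,s=np.cos(yaw),np.sin(yaw)
# down-pointing grasp with tool y || gauge +-y
for sg in(1,-1):
    y=sg*np.array([-s,c,0]); z=np.array([0,0,-1.]); Rg=np.c_[np.cross(y,z),y,z]
    G=np.array([480.5,144.7,157-18.7]); print(sg,delta(G,Rg),delta(G+[0,0,90],Rg))
# candidate views: camera 230mm ahead of dial, raised, looking at dial centre
D=np.array([480.5+14*c,144.7+14*s,72])
for sg in(1,-1):
  for el in(.5,.8,1.0):
    d=np.array([c*np.cos(el),s*np.cos(el),np.sin(el)]); cam=D+240*d; z=-d
    y=sg*np.array([-s,c,0]); 
    # orient tool so camera z axis = z: tool tilts about gauge y axis
    zc=W[:3,2]; ang=np.arctan2(zc[0],zc[2])
    best=None
    for th in np.linspace(-2,2,4001):
        pass_=None
    y0=y; z0=np.array([0,0,-1.]); R0=np.c_[np.cross(y0,z0),y0,z0]
    ths=np.linspace(-1.8,1.8,721); f=[(R.from_rotvec(y*t).as_matrix()@R0@W[:3,2])@z for t in ths]; t=ths[np.argmax(f)]
    Rt=R.from_rotvec(y*t).as_matrix()@R0; pos=cam-Rt@W[:3,3]
    print(sg,el,"tilt",t.round(2),max(f).round(3),pos.round(),Rt[:,2].round(2),delta(pos,Rt))
E
```

```text
[[ 9.39000e-01  3.45000e-01 -0.00000e+00  2.15372e+02]
 [ 3.45000e-01 -9.39000e-01  0.00000e+00 -5.86685e+02]
 [ 0.00000e+00 -0.00000e+00 -1.00000e+00  2.22682e+02]
 [ 0.00000e+00  0.00000e+00  0.00000e+00  1.00000e+00]]
[[-0.00000e+00 -9.62000e-01 -2.73000e-01  7.47530e+01]
 [ 1.00000e+00  0.00000e+00 -1.00000e-03  2.94000e-01]
 [ 1.00000e-03 -2.73000e-01  9.62000e-01 -1.63075e+02]
 [ 0.00000e+00  0.00000e+00  0.00000e+00  1.00000e+00]]
[[333.84575988   0.         258.2929618 ]
 [  0.         333.84575988 190.03906918]
 [  0.           0.           1.        ]]
1 (array([ 500.9, -595.3,   84.4]), array([ 0.   ,  0.   , -2.526])) (array([ 500.9, -595.3,   -5.6]), array([ 0.   ,  0.   , -2.526]))
-1 (array([ 500.9, -595.3,   84.4]), array([ 0.   , -0.   ,  0.616])) (array([ 500.9, -595.3,   -5.6]), array([ 0.   , -0.   ,  0.616]))
1 0.5 tilt 1.35 1.0 [559. 123.  78.] [-0.94  0.25 -0.22] (array([ 567.6, -547.7,  144.3]), array([ 1.633,  0.519, -2.04 ]))
1 0.8 tilt 1.05 1.0 [555. 124.  98.] [-0.84  0.23 -0.5 ] (array([ 563.5, -550.6,  124.5]), array([ 1.292,  0.411, -2.231]))
1 1.0 tilt 0.85 1.0 [548. 126. 110.] [-0.73  0.2  -0.66] (array([ 558.3, -554.3,  112.5]), array([ 1.056,  0.336, -2.332]))
-1 0.5 tilt -0.8 1.0 [534. 130. 126.] [-0.69  0.19 -0.7 ] (array([ 546.7, -563.2,   96.5]), array([ 0.245, -0.769,  0.583]))
-1 0.8 tilt -0.5 1.0 [517. 135. 136.] [-0.46  0.12 -0.88] (array([ 532.1, -573.6,   86.5]), array([ 0.152, -0.479,  0.603]))
-1 1.0 tilt -0.29 1.0 [504. 139. 140.] [-0.28  0.08 -0.96] (array([ 521.3, -581.2,   83. ]), array([ 0.091, -0.286,  0.611]))
```

Request:
{"name": "servo_tool", "arguments": {"deltas": [[[40,-37,-4],[0,0,0]],[[75,-69,-8],[0,0,0]],[[110,-101,-10],[0,0,0]],[[145,-134,-10],[0,0,0]],[[145,-134,-10],[0,0,0]]]}}

```text
t: 1.07
ee_pos: [306.0, -408.3, 232.8]
orientation: [-3.093, -0.55, -0.0]
ft_force: [0.6, 0.4, 0.6]
width: 88.1
grasp_force: 0.0
```

Request:
{"name": "servo_tool", "arguments": {"deltas": [[[38,-35,0],[0,0,0]],[[75,-69,0],[0,0,0]],[[110,-101,0],[0,0,0]],[[145,-134,0],[0,0,0]],[[145,-134,0],[0,0,0]]]}}

```text
t: 1.48
ee_pos: [396.0, -232.6, 232.9]
orientation: [-3.093, -0.551, -0.001]
ft_force: [0.6, -0.6, -0.3]
width: 88.3
grasp_force: 0.0
```

Request:
{"name": "servo_tool", "arguments": {"deltas": [[[38,-35,0],[0,0,0]],[[75,-69,0],[0,0,0]],[[110,-101,0],[0,0,0]],[[145,-134,0],[0,0,0]],[[145,-134,0],[0,0,0]]]}}

```text
t: 1.9
ee_pos: [486.4, -56.7, 233.1]
orientation: [-3.093, -0.551, -0.002]
ft_force: [-0.0, -0.5, 0.2]
width: 88.0
grasp_force: 0.0
```

Request:
{"name": "servo_tool", "arguments": {"deltas": [[[38,-35,0],[0,0,0]],[[75,-69,0],[0,0,0]],[[110,-101,0],[0,0,0]],[[145,-134,0],[0,0,0]],[[145,-134,0],[0,0,0]]]}}

```text
t: 2.32
ee_pos: [576.4, 119.5, 232.9]
orientation: [-3.092, -0.552, -0.002]
ft_force: [-0.3, -0.4, 0.2]
width: 87.8
grasp_force: 0.0
```

```bash
python3 - <<'E'
from h import *
print(tool().round(3)); W=np.load("W.npy")
yaw=-.264; c,s=np.cos(yaw),np.sin(yaw); D=np.array([480.5+14*c,144.7+14*s,60]); y=-np.array([-s,c,0]);z0=np.array([0,0,-1.]); R0=np.c_[np.cross(y,z0),y,z0]
for el,dist in((.75,300),(.6,300)):
    d=np.array([c*np.cos(el),s*np.cos(el),np.sin(el)]); Rt=R.from_rotvec(y*(el-1.295)).as_matrix()@R0
    pos=D+dist*d-Rt@W[:3,3]; print((Rt@W[:3,2]@-d).round(3),pos.round(),*delta(pos,Rt))
E
```

```text
[[ 9.38000e-01  3.46000e-01  1.00000e-03  5.76369e+02]
 [ 3.46000e-01 -9.38000e-01  1.00000e-03  1.19462e+02]
 [ 1.00000e-03 -0.00000e+00 -1.00000e+00  2.32894e+02]
 [ 0.00000e+00  0.00000e+00  0.00000e+00  1.00000e+00]]
1.0 [563. 123. 164.] [-11.8  -7.8  69.1] [ 0.168 -0.529  0.602]
1.0 [577. 119. 152.] [ 0.2  0.7 80.9] [ 0.214 -0.674  0.592]
```

Request:
{"name": "servo_tool", "arguments": {"deltas": [[[-2,-1,12],[0.025,-0.079,0.09]],[[-4,-3,24],[0.05,-0.159,0.18]],[[-6,-4,36],[0.075,-0.238,0.271]],[[-9,-6,48],[0.1,-0.317,0.361]],[[-12,-8,69],[0.126,-0.397,0.452]]]}}

```text
t: 2.73
ee_pos: [562.5, 120.6, 164.8]
orientation: [-3.018, 0.166, 0.628]
ft_force: [-0.2, -0.0, 0.8]
width: 88.1
grasp_force: 0.0
```

Request:
{"name": "servo_tool", "arguments": {"deltas": [[[0,0,0],[0.021,-0.066,0.075]],[[0,0,0],[0.042,-0.132,0.15]],[[0,0,0],[0.042,-0.132,0.15]],[[0,0,0],[0.042,-0.132,0.15]]]}}

```text
t: 3.07
ee_pos: [561.4, 119.2, 162.8]
orientation: [-2.933, 0.39, 0.821]
ft_force: [0.3, 0.2, -0.2]
width: 88.2
grasp_force: 0.0
```

```bash
python3 - <<'E'
from h import *
im=get_image("wrist"); np.savez("w1.npz",**{k:np.array(v) for k,v in im.items()}); np.save("T1.npy",tool())
yaw=-.264; G=np.eye(4); c,s=np.cos(yaw),np.sin(yaw)
# rectified dial view: 5 px/mm, gauge y -65..65, z 5..140 at plane x=4
Y,Z=np.meshgrid(np.linspace(-65,65,651),np.linspace(135,5,651))
def rect(x):
    p=np.c_[480.5+c*x-s*Y.ravel(),144.7+s*x+c*Y.ravel(),Z.ravel()]; q=proj(im,p).astype(np.float32).reshape(651,651,2)
    return cv2.remap(im["frame"],q[...,0],q[...,1],cv2.INTER_CUBIC)
r=rect(8); cv2.imwrite("pics/rect.png",r)
cv2.imwrite("pics/d.png",np.hstack([cv2.resize(r,(400,400)),cv2.resize(im["frame"][:, 56:456],(400,384))[:400] if 0 else cv2.copyMakeBorder(cv2.resize(im["frame"],(400,300)),0,100,0,0,0)]))
E
```

```text
(no output)
```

View pics/d.png

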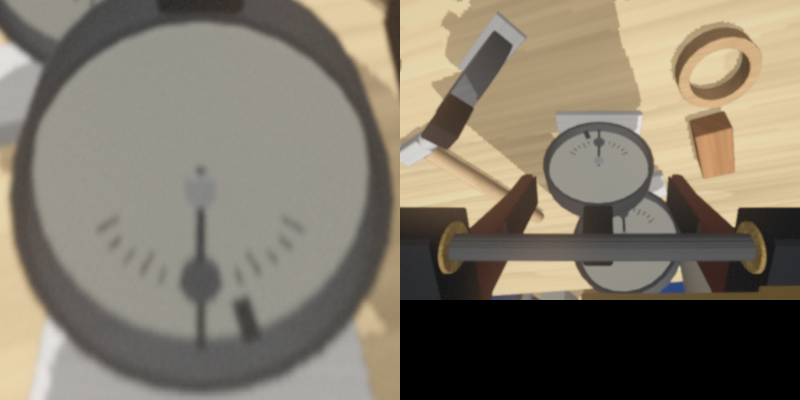

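The left panel is the rectified dial. The pivot is at (201,187), the needle hangs straight to (202,345), and the mark tab runs from (238,300) to (252,338), so the mark is at about 0.32 rad on +y. The right panel shows the dial facing the wrist camera at (600,165). Now I'll move above the grip.

```bash
cat >> h.py <<'E'
def Rg(yaw,tilt=0): # tool x along gauge x, tool z down; tilt: top leans to +y
    c,s=np.cos(yaw),np.sin(yaw); y=-np.array([-s,c,0]);z=np.array([0,0,-1.]); R0=np.c_[np.cross(y,z),y,z]
    return R.from_rotvec(-tilt*np.array([c,s,0])).as_matrix()@R0
E
python3 - <<'E'
from h import *
print(delta([482,144.7,215],Rg(-.264)))
E
```

```text
(array([-97.7,  -3.6,  -1. ]), array([-0.   ,  0.545,  0.   ]))
```

Request:
{"name": "servo_tool", "arguments": {"deltas": [[[-25,-1,0],[0,0.11,0]],[[-50,-2,0],[0,0.22,0]],[[-75,-3,0],[0,0.33,0]],[[-98,-4,-1],[0,0.44,0]],[[-98,-4,-1],[0,0.545,0]]]}}

```text
t: 3.53
ee_pos: [479.9, 146.6, 218.8]
orientation: [-3.113, 0.41, -0.013]
ft_force: [0.4, -0.5, -0.3]
width: 87.5
grasp_force: 0.0
```

Request:
{"name": "servo_tool", "arguments": {"deltas": [[[0,0,0],[0,0,0]],[[0,0,0],[0,0,0]]]}}

```text
t: 3.7
ee_pos: [480.9, 146.3, 217.2]
orientation: [-3.114, 0.41, -0.001]
ft_force: [1.0, 0.6, -0.5]
width: 87.6
grasp_force: 0.0
```

```bash
python3 - <<'E'
from h import *
print(tool().round(2)); print(delta([480.5,144.7,138.5],Rg(-.264)))
E
```

```text
[[ 9.7000e-01 -2.6000e-01  0.0000e+00  4.8089e+02]
 [-2.6000e-01 -9.7000e-01  0.0000e+00  1.4635e+02]
 [ 0.0000e+00 -0.0000e+00 -1.0000e+00  2.1722e+02]
 [ 0.0000e+00  0.0000e+00  0.0000e+00  1.0000e+00]]
(array([ 0. ,  1.8, 78.7]), array([-0.001, -0.   ,  0.002]))
```

Request:
{"name": "servo_tool", "arguments": {"deltas": [[[0,2,30],[0,0,0]],[[0,2,55],[0,0,0]],[[0,2,72],[0,0,0]],[[0,2,78],[0,0,0]],[[0,2,78],[0,0,0]]]}}

```text
t: 4.12
ee_pos: [481.2, 143.0, 135.8]
orientation: [3.112, -0.416, -0.008]
ft_force: [-0.5, 0.2, 0.6]
width: 87.7
grasp_force: 0.0
```

Request:
{"name": "servo_tool", "arguments": {"deltas": [[[0,0,0],[0,0,0]],[[0,0,0],[0,0,0]],[[0,0,0],[0,0,0]],[[0,0,0],[0,0,0]],[[0,0,0],[0,0,0]]], "grip": 1}}

```text
t: 4.53
ee_pos: [481.7, 143.6, 138.2]
orientation: [-3.114, 0.416, 0.0]
ft_force: [-0.0, 0.7, 0.5]
width: 58.0
grasp_force: 0.0
```

Request:
{"name": "servo_tool", "arguments": {"deltas": [[[0,0,0],[0,0,0]],[[0,0,0],[0,0,0]],[[0,0,0],[0,0,0]],[[0,0,0],[0,0,0]],[[0,0,0],[0,0,0]]]}}

```text
t: 4.95
ee_pos: [481.2, 143.6, 137.4]
orientation: [3.114, -0.416, -0.002]
ft_force: [1.0, 0.2, -4.7]
width: 27.9
grasp_force: 30.0
```

Request:
{"name": "servo_tool", "arguments": {"deltas": [[[0,0,-15],[0,0,0]],[[0,0,-40],[0,0,0]],[[0,0,-70],[0,0,0]],[[0,0,-95],[0,0,0]],[[0,0,-110],[0,0,0]]]}}

```text
t: 5.37
ee_pos: [481.9, 143.7, 249.6]
orientation: [-3.114, 0.416, -0.001]
ft_force: [0.2, 0.5, -4.0]
width: 27.9
grasp_force: 30.0
```

Request:
{"name": "servo_tool", "arguments": {"deltas": [[[5,8,0],[0,0,0]],[[19,31,0],[0,0,0]],[[35,58,0],[0,0,0]],[[51,85,0],[0,0,0]],[[67,112,0],[0,0,0]]]}}

```text
t: 5.78
ee_pos: [515.7, 16.0, 245.6]
orientation: [3.113, -0.415, -0.007]
ft_force: [1.1, 0.9, -2.9]
width: 27.8
grasp_force: 30.0
```

Request:
{"name": "servo_tool", "arguments": {"deltas": [[[16,27,0],[0,0,0]],[[32,54,0],[0,0,0]],[[48,81,0],[0,0,0]],[[64,108,0],[0,0,0]],[[80,135,0],[0,0,0]]]}}

```text
t: 6.2
ee_pos: [557.3, -135.5, 245.2]
orientation: [3.114, -0.416, -0.007]
ft_force: [1.1, 0.4, -3.4]
width: 27.6
grasp_force: 30.0
```

Request:
{"name": "servo_tool", "arguments": {"deltas": [[[14,24,0],[0,0,0]],[[26,44,0],[0,0,0]],[[35,58,0],[0,0,0]],[[39,64,0],[0,0,0]],[[39,64,0],[0,0,0]]]}}

```text
t: 6.62
ee_pos: [578.9, -206.6, 246.0]
orientation: [3.113, -0.419, -0.005]
ft_force: [-0.0, 0.8, -3.8]
width: 27.9
grasp_force: 30.0
```

```bash
python3 - <<'E'
from h import *
o=ctrl.get_obs(); print(o["ft_force"],o["grasp_force"],o["t"],o["moment"])
T=tool()
al=[pts(get_image(n),np.ones((384,512),bool))[0] for n in("scene","side")]; p=np.vstack(al)
gp=T[:3,3]-[0,0,137.7]; print(gp)
q=p[(np.hypot(p[:,0]-gp[0],p[:,1]-gp[1])<72)&(p[:,2]>gp[2]-5)&(p[:,2]<gp[2]+135)]
def f(v):
    d=q-v[:3]; return gauge(R.from_rotvec(v[3:]).inv().apply(d))
r=least_squares(f,[*gp,0,0,-.255],loss="soft_l1",f_scale=2,x_scale=[1,1,1,.02,.02,.02]); print("gauge",r.x.round(3),np.median(abs(r.fun)))
s=p[(np.hypot(p[:,0]-582,p[:,1]+205)<90)&(p[:,2]>4)&(p[:,2]<75)]
print("stud",fit(s,stud,[581,-204,-.26]))
E
```

```text
[-0.03578585  0.75246254 -3.77812854] 29.996439814567566 6.6167 [ 0.05633692 -0.05998488 -0.04989143]
[ 578.86762209 -206.58101613  108.29329364]
gauge [ 5.76493e+02 -2.05265e+02  1.08406e+02  4.00000e-03  4.00000e-03
 -2.64000e-01] 1.2640699799155257
stud (array([ 5.79767e+02, -2.06501e+02, -2.44000e-01]), np.float64(1.27), 2218)
```

Request:
{"name": "servo_tool", "arguments": {"deltas": [[[3,0,15],[0,0,0.014]],[[3,0,30],[0,0,0.014]],[[3,0,38],[0,0,0.014]],[[3,0,41],[0,0,0.014]],[[3,0,41],[0,0,0.014]]]}}

```text
t: 7.13
ee_pos: [581.5, -205.1, 205.7]
orientation: [-3.111, 0.436, 0.005]
ft_force: [-0.6, -0.0, -3.8]
width: 27.8
grasp_force: 30.0
```

Request:
{"name": "servo_tool", "arguments": {"deltas": [[[0,0,1],[0,0,0]],[[0,0,2],[0,0,0]],[[0,0,3],[0,0,0]],[[0,0,3],[0,0,0]]]}}

```text
t: 7.47
ee_pos: [582.2, -206.2, 203.8]
orientation: [3.11, -0.438, -0.001]
ft_force: [-0.3, 1.0, -4.3]
width: 27.8
grasp_force: 30.0
```

Request:
{"name": "servo_tool", "arguments": {"deltas": [[[0,0,1],[0,0,0]],[[0,0,2],[0,0,0]],[[0,0,2],[0,0,0]]]}}

```text
t: 7.72
ee_pos: [582.0, -206.2, 201.3]
orientation: [3.11, -0.438, -0.003]
ft_force: [-1.1, -0.2, -2.7]
width: 27.9
grasp_force: 30.0
```

Request:
{"name": "servo_tool", "arguments": {"deltas": [[[0,0,1],[0,0,0]],[[0,0,1],[0,0,0]],[[0,0,1],[0,0,0]]]}}

```text
t: 7.97
ee_pos: [582.1, -206.2, 200.3]
orientation: [3.11, -0.438, -0.002]
ft_force: [-0.3, -0.1, -3.1]
width: 28.4
grasp_force: 30.0
```

Request:
{"name": "servo_tool", "arguments": {"deltas": [[[0,0,1],[0,0,0]],[[0,0,1],[0,0,0]],[[0,0,1],[0,0,0]]]}}

```text
t: 8.22
ee_pos: [582.0, -206.2, 199.4]
orientation: [3.11, -0.438, -0.002]
ft_force: [-0.2, -0.1, -3.8]
width: 27.7
grasp_force: 30.0
```

Request:
{"name": "servo_tool", "arguments": {"deltas": [[[0,0,1],[0,0,0]],[[0,0,1],[0,0,0]],[[0,0,1],[0,0,0]]]}}

```text
t: 8.47
ee_pos: [582.2, -206.2, 199.2]
orientation: [3.11, -0.438, -0.001]
ft_force: [-2.8, 1.2, 4.4]
width: 28.1
grasp_force: 30.0
```

Request:
{"name": "servo_tool", "arguments": {"deltas": [[[0,0,1],[0,0,0]],[[0,0,1],[0,0,0]],[[0,0,1],[0,0,0]]]}}

```text
t: 8.72
ee_pos: [582.7, -206.3, 199.2]
orientation: [3.11, -0.438, 0.001]
ft_force: [-3.6, 1.8, 11.2]
width: 28.2
grasp_force: 30.0
```

Contact came at TCP z ≈ 199.3 and the press is about 15 N. Now I'll rock it, rolling on the ridge.

Request:
{"name": "servo_tool", "arguments": {"deltas": [[[0,0,0],[0,0,0]],[[0,-5.5,0.1],[-0.04,0,0]],[[0,-11,0.4],[-0.08,0,0]],[[0,-16.4,0.9],[-0.12,0,0]],[[0,-21.9,1.6],[-0.16,0,0]]]}}

```text
t: 9.13
ee_pos: [588.8, -185.6, 197.6]
orientation: [2.95, -0.416, -0.032]
ft_force: [-3.7, -0.7, 7.0]
width: 27.9
grasp_force: 30.0
```

Request:
{"name": "servo_tool", "arguments": {"deltas": [[[0,0,0],[0,0,0]],[[0,0,0],[0,0,0]]]}}

```text
t: 9.3
ee_pos: [589.2, -184.6, 197.4]
orientation: [2.953, -0.413, -0.032]
ft_force: [-2.6, 1.8, 9.5]
width: 28.0
grasp_force: 30.0
```

Request:
{"name": "servo_tool", "arguments": {"deltas": [[[0,-5.5,0.1],[-0.04,0,0]],[[0,-11,0.3],[-0.08,0,0]],[[0,-16.4,0.7],[-0.12,0,0]],[[0,-21.9,1.2],[-0.16,0,0]],[[0,-21.9,1.2],[-0.16,0,0]]]}}

```text
t: 9.72
ee_pos: [595.7, -163.5, 192.2]
orientation: [2.794, -0.39, -0.061]
ft_force: [-1.2, -0.4, 7.3]
width: 27.7
grasp_force: 30.0
```

Request:
{"name": "servo_tool", "arguments": {"deltas": [[[0,0,0],[0,0,0]],[[0,0,0],[0,0,0]],[[0,0,0],[0,0,0]],[[0,0,0],[0,0,0]],[[0,0,0],[0,0,0]]]}}

```text
t: 10.13
ee_pos: [595.5, -164.1, 192.5]
orientation: [2.797, -0.394, -0.06]
ft_force: [-0.7, 2.4, 7.3]
width: 28.0
grasp_force: 30.0
```

Request:
{"name": "servo_tool", "arguments": {"deltas": [[[0,0,0],[0,0,0]],[[0,0,0],[0,0,0]],[[0,0,0],[0,0,0]],[[0,0,0],[0,0,0]],[[0,0,0],[0,0,0]]]}}

```text
t: 10.55
ee_pos: [595.5, -164.1, 192.5]
orientation: [2.797, -0.394, -0.06]
ft_force: [-0.1, 3.0, 7.1]
width: 27.6
grasp_force: 30.0
```

Request:
{"name": "servo_tool", "arguments": {"deltas": [[[0,0,0],[0,0,0]],[[0,0,0],[0,0,0]],[[0,0,0],[0,0,0]],[[0,0,0],[0,0,0]],[[0,0,0],[0,0,0]]]}}

```text
t: 10.97
ee_pos: [595.5, -164.1, 192.4]
orientation: [2.797, -0.394, -0.061]
ft_force: [0.8, 4.7, 6.5]
width: 27.9
grasp_force: 30.0
```

```bash
python3 - <<'E'
from h import *
T=tool(); gz=-T[:3,2]; yaw=-.246; gy=np.array([-np.sin(yaw),np.cos(yaw),0]); print("tilt",np.arctan2(gz@gy,gz[2]), gz.round(3), "yaw",np.arctan2(T[1,0],T[0,0]))
O=T[:3,3]+137.4*T[:3,2]; d=O-[579.7,-206.5,0]; print("origin in stud", d[0]*np.cos(yaw)+d[1]*np.sin(yaw), d@gy, d[2], ctrl.get_obs()["ft_force"],ctrl.get_obs()["t"])
out=[]
for n in("wrist","scene"):
    im=get_image(n); np.savez(n+"2.npz",**{k:np.array(v) for k,v in im.items()})
    Y,Z=np.meshgrid(np.linspace(-65,65,400),np.linspace(135,5,400)); x=8 if n=="scene" else 6
    ax=T[:3,0]; ay=-T[:3,1]
    p=O+x*ax+Y.reshape(-1,1)*ay+Z.reshape(-1,1)*gz
    q=proj(im,p).astype(np.float32).reshape(400,400,2); out.append(cv2.remap(im["frame"],q[...,0],q[...,1],cv2.INTER_CUBIC))
cv2.imwrite("pics/e.png",np.hstack(out))
E
```

```text
tilt 0.31926796639137695 [0.085 0.302 0.949] yaw -0.27932226982009983
origin in stud 3.8060323184396556 1.8278651476797325 61.99187326741847 [0.80962786 4.74621609 6.53007952] 10.9667
```

View pics/e.png

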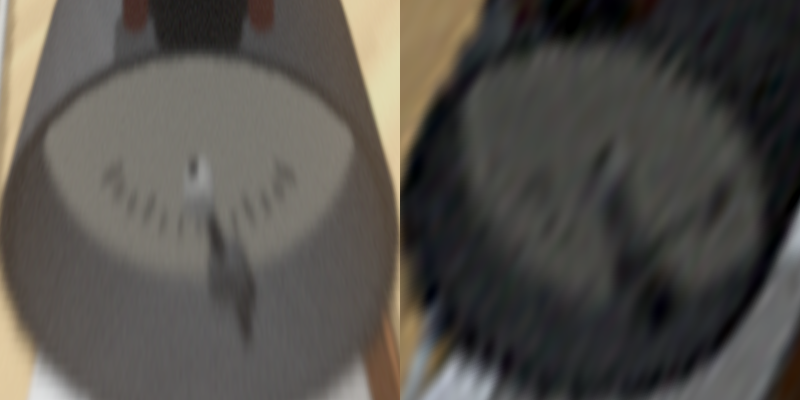

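```bash
python3 - <<'E'
from h import *
w=np.load("w1.npz"); yaw=-.264; c,s=np.cos(yaw),np.sin(yaw)
def rect(im,f,x,n=700,ys=(-10,30),zs=(60,10)):
    k=n/(ys[1]-ys[0]); h=int((zs[0]-zs[1])*k)
    Y,Z=np.meshgrid(np.linspace(*ys,n),np.linspace(*zs,h)); q=proj(im,f(x,Y.ravel(),Z.ravel())).astype(np.float32).reshape(h,n,2)
    return cv2.remap(im["frame"],q[...,0],q[...,1],cv2.INTER_CUBIC),Y,Z
f=lambda x,Y,Z:np.c_[480.5+c*x-s*Y,144.7+s*x+c*Y,Z]
for x in(2,4,6,8):
    r,Y,Z=rect(w,f,x); g=cv2.cvtColor(r,cv2.COLOR_BGR2GRAY)
    n,l,st,ce=cv2.connectedComponentsWithStats((g<70).astype(np.uint8))
    for i in range(1,n):
        if st[i,4]<3000: continue
        m=l==i; y,z=Y[m],Z[m]; cy,cz=y.mean(),z.mean(); e=np.linalg.eigh(np.cov(y,z)); v=e[1][:,1]
        print(x,i,st[i].tolist(),"c",cy.round(2),cz.round(2),"ang c",np.arctan2(cy,72-cz).round(3),"axis ang",np.arctan(-v[0]/v[1]).round(3),"rad",np.hypot(cy,72-cz).round(1))
T=tool(); O=T[:3,3]+137.4*T[:3,2]
f2=lambda x,Y,Z:O+x*T[:3,0]-np.outer(Y,T[:3,1])-np.outer(Z,T[:3,2])
a,_,_=rect(w,f,5,n=400,ys=(-10,30),zs=(60,10)); b,_,_=rect(np.load("wrist2.npz"),f2,5,n=400,ys=(-10,30),zs=(60,10))
cv2.imwrite("pics/f.png",np.hstack([a,b]))
E
```

```text
2 1 [410, 530, 91, 191, 8978] c 15.97 24.04 ang c 0.321 axis ang 0.279 rad 50.5
4 1 [407, 495, 91, 189, 8834] c 15.8 26.11 ang c 0.332 axis ang 0.279 rad 48.5
6 1 [405, 459, 89, 188, 8659] c 15.63 28.19 ang c 0.343 axis ang 0.279 rad 46.5
8 1 [402, 424, 89, 186, 8515] c 15.45 30.26 ang c 0.355 axis ang 0.279 rad 44.5
```

View pics/f.png

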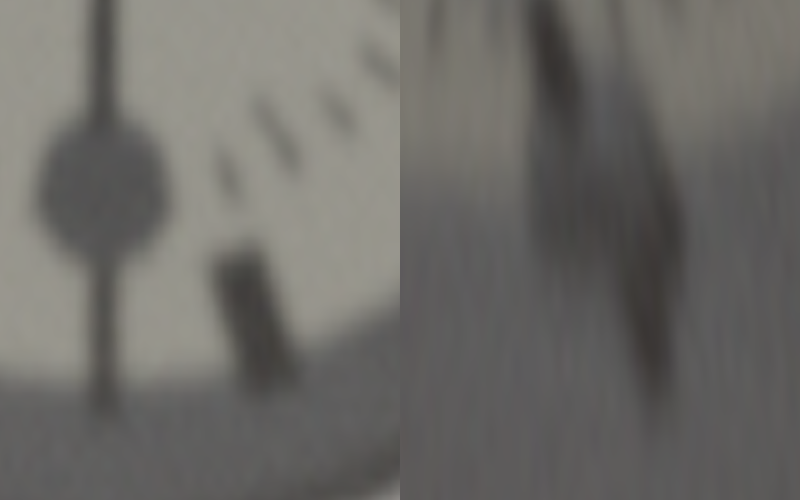

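The left panel shows the mark centred at about (258,320) and the needle at column 105. In the current view on the right, the pointer tip at (655,400) overlaps the mark tab. Both are at about 0.32 rad. Next I check the gauge's own tilt by depth fit and see whether it creeps while held.

Request:
{"name": "servo_tool", "arguments": {"deltas": [[[0,0,0],[0,0,0]],[[0,0,0],[0,0,0]],[[0,0,0],[0,0,0]],[[0,0,0],[0,0,0]],[[0,0,0],[0,0,0]]]}}

```text
t: 11.48
ee_pos: [595.5, -164.1, 192.4]
orientation: [2.797, -0.394, -0.061]
ft_force: [0.5, 3.6, 7.0]
width: 28.0
grasp_force: 30.0
```

Request:
{"name": "servo_tool", "arguments": {"deltas": [[[0,0,0],[0,0,0]],[[0,0,0],[0,0,0]],[[0,0,0],[0,0,0]],[[0,0,0],[0,0,0]],[[0,0,0],[0,0,0]]]}}

```text
t: 11.9
ee_pos: [595.5, -164.1, 192.5]
orientation: [2.797, -0.394, -0.06]
ft_force: [-0.2, 3.5, 6.1]
width: 27.8
grasp_force: 30.0
```

```bash
python3 - <<'E'
from h import *
T=tool(); O=T[:3,3]+137.4*T[:3,2]; print(ctrl.get_obs()["ft_force"])
p=np.vstack([pts(get_image(n),np.ones((384,512),bool))[0] for n in("scene","side")])
G0=np.c_[T[:3,0],-T[:3,1],-T[:3,2]]
l=(p-O)@G0; q=p[(abs(l[:,0])<30)&(abs(l[:,1])<68)&(l[:,2]>2)&(l[:,2]<134)]
f=lambda v:gauge(R.from_rotvec(v[3:]).inv().apply((q-v[:3])@G0))
r=least_squares(lambda v:gauge(R.from_rotvec(v[3:]).inv().apply((q-O-v[:3])@G0)),np.zeros(6),loss="soft_l1",f_scale=2,x_scale=[1,1,1,.02,.02,.02]); print(len(q),r.x.round(3),np.median(abs(r.fun)))
Gm=G0@R.from_rotvec(r.x[3:]).as_matrix(); yaw=-.246; gy=np.array([-np.sin(yaw),np.cos(yaw),0]); print("gauge tilt",np.arctan2(Gm[:,2]@gy,Gm[2,2]),"yaw",np.arctan2(Gm[1,0],Gm[0,0]))
E
```

```text
[-0.20060264  3.51116794  6.13747213]
2266 [-2.41e+00  7.78e-01  1.20e-02 -1.00e-03  5.00e-03  1.00e-03] 1.2875441818857603
gauge tilt 0.31991448772327 yaw -0.2801641413346286
```

The gauge's own tilt fits at 0.320 rad, with no slip and steady contact, so I'm handing it in.

```bash
python3 -c "
from workcell import close_job
print(close_job())"
```

```text
the job is handed in; nothing more can be done
None
```

I handed the job in with the middle-sized gauge still gripped and pressed on the ridge, dial facing the notched side. It is tilted 0.32 rad, against a mark measured at roughly 0.30–0.34 rad, and the hand-in returned no verdict.

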